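Refit the T-handle on the sample vice

ROBOT

A 6-joint arm with a two-finger parallel gripper is mounted at the origin on a cart in front of the work surface, level with it; the furniture and walls round the work are solid. World frame = base frame: x ahead of the robot, y to its left, z up, the work surface at z = 0. Lengths are in m, angles in rad, forces in N, time in s.
With the tool pointing down it reaches from about 0.25 to 0.775 m from the base axis. Payload 4 kg.
Tool frame: the origin (TCP) lies between the finger pads; the fingertips stand 11 mm ahead of it and the grasp point (between the pads) lies 8 mm behind it (robot.tip_extent is the z of the fingertips in the tool frame, in m); z points along the fingers, y is the line along which they close (so a half turn about z gives the same grasp; the last joint's range is limited). The gripper opens to 94 mm and grips with 3 to 60 N. Pads are 16 mm wide; open, the fingers measure 119 mm over their backs; the gripper's body (75 mm by 177 mm) begins 78 mm behind the grasp point.
Start: joints at [1.112, 0.087, 1.371, -0, 1.684, -0.103], TCP at [0.192, 0.516, 0.217] pointing down, gripper open.
Joint ranges: [-3.1, 3.1], [-0.76, 2.03], [0.27, 2.55], [-1.08, 4.22], [0.17, 2.65], [-2.57, 2.57]. Speed limits (rad/s): [2.79, 2.79, 3.14, 3.14, 3.14, 3.14].

INTERFACE

Orientations are given as [roll, pitch, yaw] about the fixed x, y, z axes, in that order (R = Rz(yaw) Ry(pitch) Rx(roll)).
In Python, from bench import robot, imaging gives the robot as it stands.
- The arm moves only by the shell command python3 -m pendant 'ROWS'. ROWS is JSON, a list of rows, each a list of 7 numbers: the shift along the world's x, y, z in cm, then the turn, a rotation vector about the world's x, y, z in degrees, then the opening, from 0 (shut) to 1 (fully open). In form: [[dx, dy, dz, ax, ay, az, jaw], ...]. A call has 1 to 8 rows; each row shifts and turns the commanded pose from where the row before left it; what a row does not reach is not made up. A row lasts 1/10 s, in which the tool goes at most 50 mm and 8.59 degrees, less where a joint would pass 70% of its speed; a pose out of reach is approached as far as the arm can. A call is refused whole if a number of a shift passes 5 or a number of a turn 8.59, either way. A call with a gripper value outside its range is refused whole. The fingers move at their own pace and stop on an object; the grip force is fixed at half the most. Time passes only in rows, so rows that do not move let the fingers close. It gives the time, the measured TCP pose, the force, the opening and the grip force at its end, in the units of the state.
- robot.get_obs(): the state, without advancing time (a new reading comes with each control period).
- imaging.snapshot(name): name is "scene" or "top" or "wrist"; returns the picture (480x640x3 uint8, red, green, blue); there is no depth.
- imaging.camera_params(name): a dict with "camera_matrix" (3x3 intrinsics, pixels), "R" (3x3) and "t" (3): a world point X has camera coordinates R X + t. Camera axes: x right, y down, z forward; pixel columns grow to the right and rows downward; lengths in m; the calibration is good to about 2 mm. A picture is of the moment at which its call begins: read the wrist's pose just before it. camera_params takes no time and is no camera call; for the wrist camera it gives the pose at the moment of the call.
- robot.close_job(): hands the job in; it is judged then, once.
The state is a dict: "time": time; "joint_positions": joint angles; "qvel": joint speeds; "joint_torque": joint torques, N m; "tool_pos": TCP position; "ee_rot": TCP orientation; "wrist_force": force on the tool from outside, world axes, zero at the start; "wrist_torque": the same for the moment, N m; "width": finger opening in m; "finger_force": force on a finger pad.
Only numpy, scipy, OpenCV 4.12 (cv2) and the standard library are available. Lean on these libraries where they do the work, as an engineer would, in place of code of your own. Each camera call takes 0.05 s, during which the arm holds its last target. There are 200 camera calls.

TASK

The T-handle has come off the small blue sample vice. Pick it up and fit its square socket onto the square end of the vice's sloping drive shaft: feel for the angle at which the square slips in, without forcing it, slide the handle fully home and let go. Leave the small bowl, the spice jar, the tape roll, the pouring cup and whatever else stands around where it is.

Things in the scene. Friction and masses are not known exactly. Their poses are not given: they have to be found in the camera images.
- handle: loose T-handle, 62 mm tall, standing socket down. Origin: centre of the socket's mouth (underside); z up. Bright square sleeve 34 mm wide, 28 tall; square bore 20 mm wide, 28 deep, sides parallel to x and y; black disc 49 mm across, z 28 to 34; black grip bar with red stripe, z 34 to 62, 66 mm long (x), 16 thick (y: grip across it). 0.1 to 0.2 kg.
- vice: blue sample vice, fixed to the bench. Origin: on the bench under its middle; the shaft slopes up and out at its front (-x), 30 degrees from vertical in the x-z plane; jaws with a plaster sample behind (+x), 70 mm high. Base plate 165 x 100 x 14 mm.
- shaft_root (a point): centre of the round dark shoulder at the foot of the drive shaft, 85 mm up; z points out along the shaft; y is the vice's y; x, y do not turn with the shaft. The square shaft, 18 mm wide, runs from here to z 20 mm (its last 3 mm bevelled to 15 mm), the round nose on to 26 mm. Handle home: its mouth lies on this shoulder.
- shaft_nose (a point): centre of the tip of the shaft's round brass nose (16 mm across, 6 mm long, tapered), axes as shaft_root. The nose enters the socket at any angle, the square below it only when aligned within about 7 degrees. How the square is turned differs each time and is not reported: see it or feel for it. The shaft itself turns only stiffly (0.12 N m).
- chip_bowl: small steel bowl with coloured scraps, 83 mm wide, 66 mm tall, loose; origin at the centre of its underside
- pigment_jar: white spice jar to the left of the work, 47 mm wide, 98 mm tall, loose; origin at the centre of its underside
- tape_roll: roll of masking tape near the front edge of the bench, 96 mm wide, 25 mm tall, loose; origin at the centre of its underside
- pour_cup: small steel pouring cup, 49 x 61 mm, 32 mm tall, loose; origin at the centre of its underside
Not all that is in view belongs to the job. What is shaped like the handle but purple is not meant. There is more than one size of the vice; the job needs the smaller.

How it is judged:
On the way:
1. the handle is lifted off the bench (height (world z) of handle above 0.05 m and contact force between the fingers and handle above 1 N), for 0.2 s.
At the end, for the whole second after the job is handed in: The handle sits fully home on the square shaft: its mouth within 4 mm of the shoulder along and across the shaft, its axis within 7 degrees of the shaft's, at rest and released (z of handle in the frame of shaft_root between -0.004 and 0.004 m and x of handle in the frame of shaft_root between -0.004 and 0.004 m and y of handle in the frame of shaft_root between -0.004 and 0.004 m and angle between the z axis of handle and the z axis of shaft_root, either way round below 0.12 rad and angle between handle's own z axis and vertical below 1 rad and linear speed of handle below 0.02 m/s); the robot touches nothing.
It fails at once if the handle is forced against the vice (more than 80 N) (contact force between handle and vice above 80 N).
It fails at once if a bystander (bowl, jar, tape roll or cup) is moved by more than 25 mm (distance of any of chip_bowl, pigment_jar, tape_roll, pour_cup from where it was at the start of the episode above 0.025 m).
It also fails if it takes over 64 s, if anything falls off the work surface, if the arm or the gripper's body presses on something with over 40 N, if the wrist force passes 120 N, or if a joint passes its speed limit or range.

## Working session

There is one attempt and no reset: what is moved stays moved. The work goes in short steps, Python scripts to look and compute and a shell command to move; the robot and the scene stay as the last step left them, time stands still between calls to the robot, and variables do not carry over. Pictures are saved under pics/ and viewed, at most 10 in all, crops included, and the job is handed in when it is done.

```bash
ls; mkdir -p pics; python3 - <<'E'
from bench import robot, imaging
import cv2, numpy as np
for n in ("scene","top"):
    im=imaging.snapshot(n); cv2.imwrite(f"pics/{n}0.png",im[:,:,::-1])
    p=imaging.camera_params(n); print(n,p)
o=robot.get_obs(); print(o)
E
```

```text
pics
scene {'camera_matrix': array([[577.02720407,   0.        , 311.09216285],
       [  0.        , 577.02720407, 242.67169438],
       [  0.        ,   0.        ,   1.        ]]), 'R': array([[ 0.48384495, -0.87505308,  0.01327287],
       [-0.34660641, -0.20553188, -0.91521617],
       [ 0.80359073,  0.43822226, -0.40274457]]), 't': array([-0.18136418,  0.29144178,  1.13792669])}
top {'camera_matrix': array([[615.47743492,   0.        , 327.53669289],
       [  0.        , 615.47743492, 236.71019891],
       [  0.        ,   0.        ,   1.        ]]), 'R': array([[-0.19694749, -0.98041154,  0.00221219],
       [-0.94459126,  0.18914649, -0.26827403],
       [ 0.26260052, -0.05492551, -0.9633401 ]]), 't': array([0.2323088 , 0.51116185, 1.75334005])}
{'time': 0.1, 'joint_positions': array([ 1.11194948e+00,  8.78987678e-02,  1.37206115e+00, -1.38935871e-05,
        1.68357774e+00, -1.03127188e-01]), 'qvel': array([ 0.00128888, -0.00075284, -0.00208938, -0.00021694, -0.0012896 ,
       -0.00109391]), 'joint_torque': array([ 2.65154762e-03, -3.41251087e+01, -3.03302944e+01,  7.21295387e-02,
        3.03992734e-02, -1.18759590e-04]), 'tool_pos': array([0.19136761, 0.51515265, 0.21543282]), 'ee_rot': array([-3.13965657e+00, -1.86491920e-04,  2.78587126e+00]), 'wrist_force': array([-1.43616794,  0.46220733,  0.28588813]), 'wrist_torque': array([-0.01745996,  0.01377275,  0.03008119]), 'finger_force': 0.0, 'width': 0.09372824547761158}
```

View pics/scene0.png

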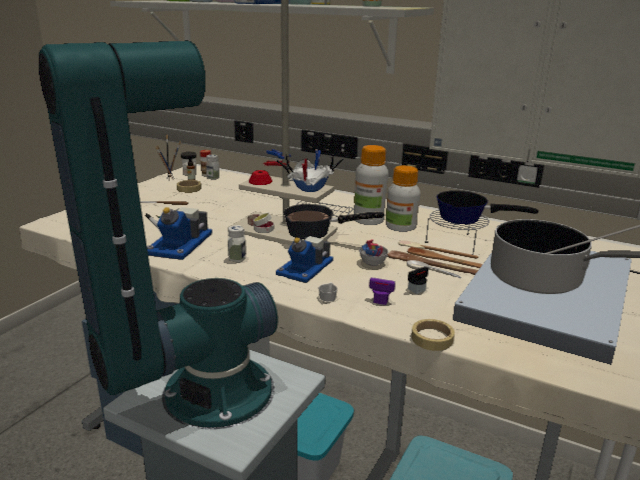

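View pics/top0.png

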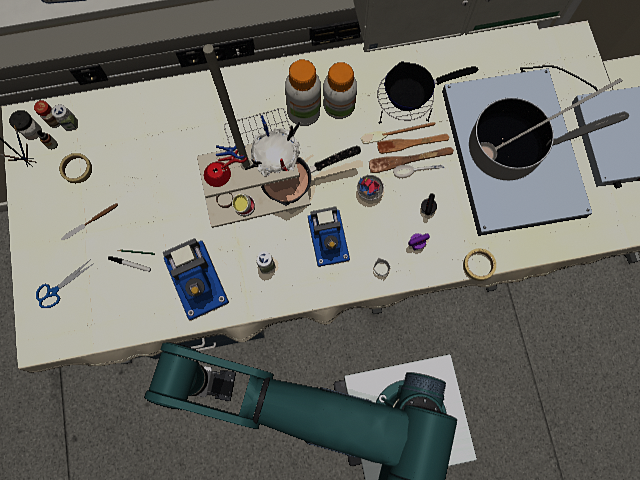

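The small vice is at about (330,237) in the top view and the handle at about (429,205). The purple decoy is at (418,242), the cup at (381,268), the bowl at (370,188), the jar at (265,262) and the tape at (480,264). Next I'll enlarge both areas.

```bash
cat > h.py <<'E'
import numpy as np, cv2
from bench import robot, imaging
def ray(p,uv):
    K=p["camera_matrix"];R=np.array(p["R"]);t=np.array(p["t"])
    return -R.T@t, R.T@np.linalg.inv(K)@np.array([uv[0],uv[1],1.])
def atz(p,uv,z):
    c,d=ray(p,uv); return c+d*(z-c[2])/d[2]
def proj(p,X):
    q=p["R"]@np.asarray(X)+p["t"]; q=p["camera_matrix"]@q; return q[:2]/q[2]
def tri(l):
    A=0;b=0
    for p,uv in l:
        c,d=ray(p,uv); d=d/np.linalg.norm(d); M=np.eye(3)-np.outer(d,d); A=A+M;b=b+M@c
    return np.linalg.solve(A,b)
E
python3 - <<'E'
from h import *
T=cv2.imread("pics/top0.png");S=cv2.imread("pics/scene0.png")
f=lambda I,x,y:cv2.resize(I[y:y+72,x:x+100],None,fx=4,fy=4,interpolation=cv2.INTER_CUBIC)
cv2.imwrite("pics/m1.png",np.vstack([np.hstack([f(T,280,200),f(T,370,180)]),np.hstack([f(S,265,220),f(S,360,240)])]))
p=imaging.camera_params("top")
for n,uv,z in [("vice",(330,237),.03),("handle",(429,205),.05),("purple",(418,242),.05),("cup",(381,268),.03),("bowl",(370,188),.06),("jar",(265,262),.09),("tape",(480,264),.02)]: print(n,atz(p,uv,z).round(3))
E
```

```text
vice [0.555 0.118 0.03 ]
handle [ 0.59  -0.196  0.05 ]
purple [ 0.483 -0.136  0.05 ]
cup [ 0.431 -0.012  0.03 ]
bowl [ 0.675 -0.03   0.06 ]
jar [0.502 0.321 0.09 ]
tape [ 0.387 -0.309  0.02 ]
```

View pics/m1.png

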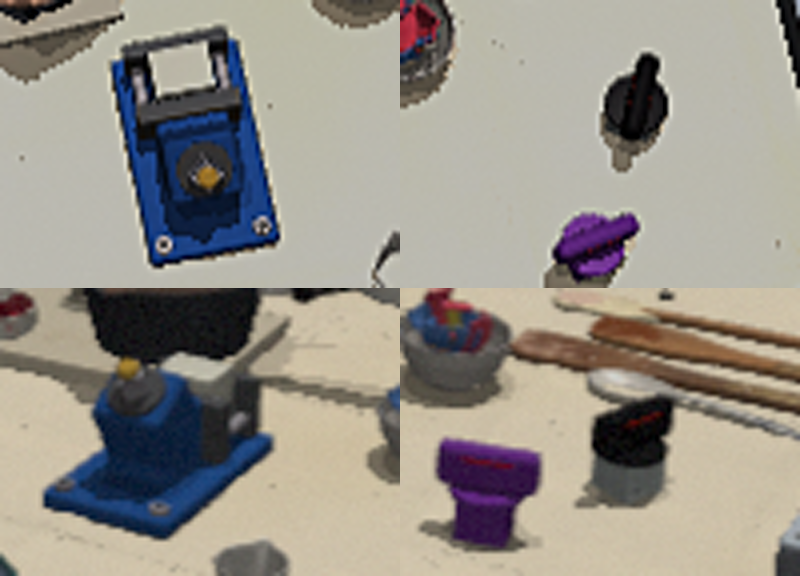

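```bash
python3 - <<'E'
from h import *
from scipy.spatial.transform import Rotation as Ro
p=imaging.camera_params("top");s=imaging.camera_params("scene")
m=lambda x,y,ox,oy:(ox+x/4-.5+.125,oy+y/4-.5+.125)
a=atz(p,m(649,58,370-100,180),.062);b=atz(p,m(627,136,370-100,180),.062)
print("bar",a,b,np.degrees(np.arctan2(*(a-b)[[1,0]])),np.linalg.norm(a-b))
# base plate corners z=.014: BL, BR, TR, TL
c=[atz(p,m(x,y,280,200),.014) for x,y in [(153,263),(278,241),(231,38),(112,62)]]
c=np.array(c);print(c.round(4),c.mean(0))
for i,j in((0,3),(1,2)): d=c[j]-c[i];print(np.degrees(np.arctan2(d[1],d[0])),np.linalg.norm(d))
print("nose",tri([(p,m(209,178,280,200)),(s,m(127,368-288,265,220))]))
w=imaging.camera_params("wrist");o=robot.get_obs()
Rt=Ro.from_euler("xyz",o["ee_rot"]).as_matrix()
print("cam in tool",Rt.T@(-w["R"].T@w["t"]-o["tool_pos"]),(w["R"]@Rt).round(3),w["camera_matrix"])
E
```

```text
bar [ 0.61827532 -0.21002362  0.062     ] [ 0.56122484 -0.17880665  0.062     ] -28.686663651939497 0.06503273902952672
[[0.4797 0.1703 0.014 ]
 [0.4779 0.0744 0.014 ]
 [0.6429 0.0768 0.014 ]
 [0.6419 0.1707 0.014 ]] [0.56060398 0.12305359 0.014     ]
0.13180518405392225 0.16211610926726172
0.8306423166897758 0.16502172803994763
nose [0.51209804 0.12208302 0.10626907]
cam in tool [ 0.07460712 -0.00026323 -0.16790369] [[ 0.     1.    -0.   ]
 [-0.966  0.    -0.258]
 [-0.258  0.     0.966]] [[375.91932198   0.         326.46319956]
 [  0.         375.91932198 244.30017948]
 [  0.           0.           1.        ]]
```

```bash
python3 -m pendant '[[2.2,-4,0,0,0,-1,1],[2.2,-4,0,0,0,-1,1],[2.2,-4,0,0,0,-1,1],[2.2,-4,0,0,0,-1,1],[2.2,-4,0,0,0,-1,1],[2.2,-4,0,0,0,-1,1],[2.2,-4,0,0,0,-1,1],[2.2,-4,0,0,0,-1,1]]' && python3 -m pendant '[[2.2,-4,0,0,0,0,1],[2.2,-4,0,0,0,0,1],[0,0,0,0,0,0,1]]'; python3 - <<'E'
from h import *
import pickle
w=imaging.camera_params("wrist");im=imaging.snapshot("wrist");cv2.imwrite("pics/w1.png",im[:,:,::-1]);pickle.dump(w,open("w1.pkl","wb"))
u,v=proj(w,[.515,.122,.1]).round().astype(int);print(u,v)
u=int(np.clip(u-40,0,560));v=int(np.clip(v-30,0,420))
print(u,v);cv2.imwrite("pics/w1c.png",cv2.resize(im[v:v+60,u:u+80,::-1],None,fx=10,fy=10,interpolation=cv2.INTER_CUBIC))
E
python3 -m pendant '[[2.2,-4,0,0,0,0,1],[2.2,-4,0,0,0,0,1],[2.2,-4,0,0,0,0,1],[2.2,-4,0,0,0,0,1],[2.2,-4,0,0,0,0,1],[2.2,-4,0,0,0,0,1],[2.2,-4,0,0,0,0,1],[2.2,-3,0,0,0,0,1]]'
python3 - <<'E'
from h import *
import pickle
w=imaging.camera_params("wrist");im=imaging.snapshot("wrist");cv2.imwrite("pics/w2.png",im[:,:,::-1]);pickle.dump(w,open("w2.pkl","wb"))
print(proj(w,[.59,-.194,.062]))
E
```

```text
time: 0.9
tool_pos: [0.3678, 0.1938, 0.2162]
ee_rot: [3.142, -0.0, 2.646]
wrist_force: [-0.1, 1.2, 0.7]
width: 0.094
finger_force: 0.0
time: 1.2
tool_pos: [0.4131, 0.1111, 0.2157]
ee_rot: [-3.139, 0.0, 2.638]
wrist_force: [0.1, 0.3, -0.2]
width: 0.0941
finger_force: 0.0
397 340
357 310
time: 2.05
tool_pos: [0.5885, -0.1946, 0.2159]
ee_rot: [3.141, -0.001, 2.647]
wrist_force: [0.6, -0.8, -0.2]
width: 0.094
finger_force: 0.0
[327.99521585 233.36540816]
```

View pics/w1c.png

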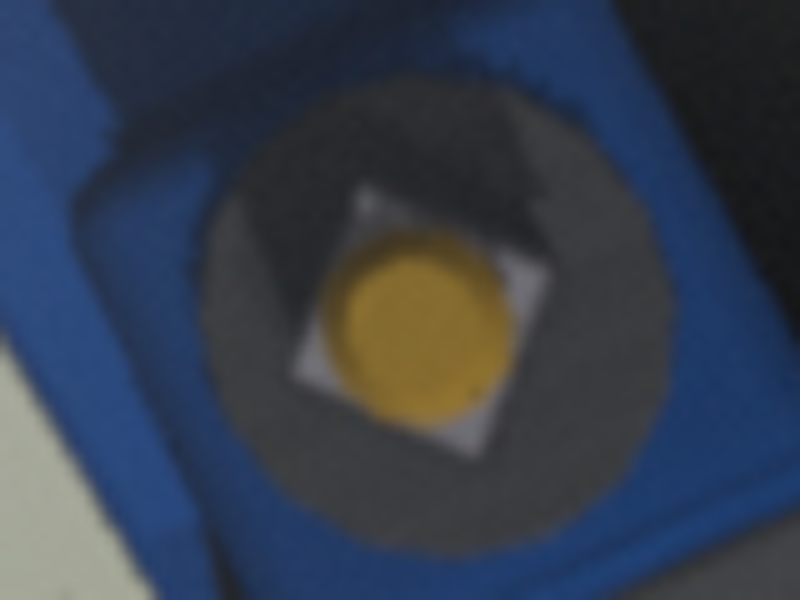

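View pics/w2.png

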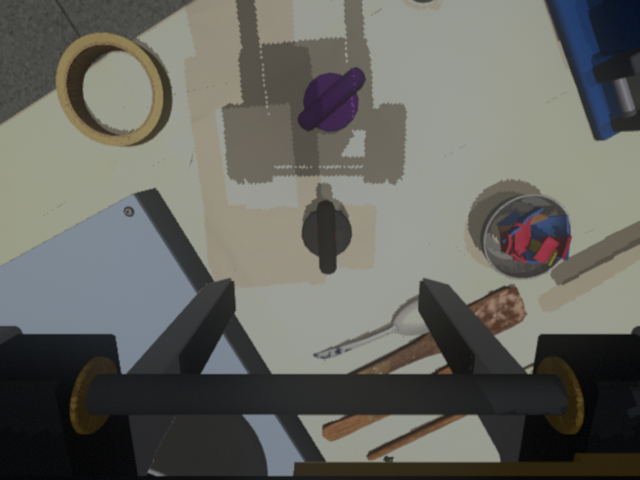

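The wrist view down the shaft shows the square's corners clearly, at (363,185), (550,268), (482,458) and (295,375) in the crop, with the nose centre at (425,325). The handle at (327,230) stands with its bar vertical in the image, so it is already lined up with the tool.

```bash
python3 - <<'E'
from h import *
import pickle
w=pickle.load(open("w1.pkl","rb"));w2=pickle.load(open("w2.pkl","rb"))
a=np.array([-.5,0,.8660254]);ex=np.array([.8660254,0,.5]);ey=np.array([0,1,0.])
def pl(uv,P):
    c,d=ray(w,uv);return c+d*(a@(P-c))/(a@d)
m=lambda x,y:(357+x/10-.45,310+y/10-.45)
nose=atz(w,m(425,325),.085+.026*.866);root=atz(w,m(437,315),.085)
print("nose",nose,"->root",nose-.026*a,"root direct",root)
R0=nose-.026*a
c=np.array([pl(m(*q),R0+.017*a) for q in[(363,185),(550,268),(482,458),(295,375)]])
loc=np.c_[(c-R0)@ex,(c-R0)@ey];print(loc.round(4),loc.mean(0))
d=loc-np.roll(loc,1,0);print(np.degrees(np.arctan2(d[:,1],d[:,0]))%90,np.linalg.norm(d,axis=1))
b1=atz(w2,(326.5,200),.062);b2=atz(w2,(328.5,273),.062)
print("handle",(b1+b2)/2,np.linalg.norm(b1-b2),np.degrees(np.arctan2(*(b1-b2)[[1,0]])),"disc",atz(w2,(326.5,229),.034))
E
```

```text
nose [0.5130595  0.12337141 0.107516  ] ->root [0.5260595  0.12337141 0.08499934] root direct [0.52616319 0.12278002 0.085     ]
[[-0.0122 -0.    ]
 [ 0.0004  0.0108]
 [ 0.0116 -0.0014]
 [-0.0008 -0.0124]] [-0.00026175 -0.00075013]
[42.86141866 40.68042411 42.55226149 41.59080173] [0.01686588 0.01661578 0.01660007 0.01651823]
handle [ 0.59304855 -0.19610822  0.062     ] 0.06624589182767605 153.2531514355192 disc [ 0.59140644 -0.19622707  0.034     ]
```

```bash
python3 -m pendant '[[0.35,-0.15,-4,0,0,0.5,1],[0,0,-4,0,0,0,1],[0,0,-4,0,0,0,1],[0,0,-3,0,0,0,1],[0,0,-1.6,0,0,0,1],[0,0,0,0,0,0,1]]' && python3 -m pendant '[[0,0,0,0,0,0,0],[0,0,0,0,0,0,0],[0,0,0,0,0,0,0],[0,0,0,0,0,0,0],[0,0,0,0,0,0,0],[0,0,0,0,0,0,0]]'
```

```text
time: 2.7
tool_pos: [0.5895, -0.1935, 0.0473]
ee_rot: [-3.142, -0.006, 2.657]
wrist_force: [-0.3, 0.3, -0.0]
width: 0.0936
finger_force: 0.0
time: 3.3
tool_pos: [0.5912, -0.1961, 0.0509]
ee_rot: [3.141, 0.001, 2.655]
wrist_force: [0.7, -0.5, -0.5]
width: 0.0491
finger_force: 0.0
```

```bash
python3 -m pendant '[[0,0,-0.1,0,0,0,0],[0,0,-0.1,0,0,0,0],[0,0,0,0,0,0,0],[0,0,0,0,0,0,0],[0,0,0,0,0,0,0],[0,0,0,0,0,0,0],[0,0,0,0,0,0,0]]' && python3 -m pendant '[[0,0,3,0,0,0,0],[0,0,4,0,0,0,0],[0,0,4,0,0,0,0],[0,0,4,0,0,0,0],[0,0,0,0,0,0,0]]'
```

```text
time: 4.0
tool_pos: [0.591, -0.1959, 0.0483]
ee_rot: [-3.142, -0.0, 2.655]
wrist_force: [-0.8, -0.4, -1.2]
width: 0.0156
finger_force: 29.9
time: 4.5
tool_pos: [0.5941, -0.1972, 0.2066]
ee_rot: [3.14, 0.014, 2.655]
wrist_force: [-0.4, -0.2, 0.3]
width: 0.0159
finger_force: 29.9
```

```bash
cat >> h.py <<'E'
from scipy.spatial.transform import Rotation as Ro
A=np.array([-.5,0,.8660254]);EX=np.array([.8660254,0,.5]);EY=np.array([0,1.,0])
ROOT=np.array([.526,.1229,.085])
def Rtgt(deg):
    th=np.radians(deg);x=np.cos(th)*EX+np.sin(th)*EY;z=-A
    return np.c_[x,np.cross(z,x),z]
def togo(s,deg,L=.048):
    o=robot.get_obs();R=Ro.from_euler("xyz",o["ee_rot"]).as_matrix()
    d=ROOT+(s+L)*A-o["tool_pos"]
    print("togo cm",(d*100).round(2),"rot deg",np.degrees(Ro.from_matrix(Rtgt(deg)@R.T).as_rotvec()).round(2),
     "joints",o["joint_positions"].round(2),"F",o["wrist_force"].round(1),"M",o["wrist_torque"].round(2))
    e=o["tool_pos"]-ROOT; print("local tcp mm",(np.array([e@EX,e@EY,e@A-L])*1000).round(1))
E
python3 -c "
from h import *
togo(.065,132)"
```

```text
togo cm [-12.46  32.01  -2.38] rot deg [  5.7  -29.01 -19.53] joints [-0.41  0.25  1.21  0.    1.67 -1.5 ] F [-0.4 -0.2  0.3] M [-0.03  0.02  0.03]
local tcp mm [ 119.8 -320.1   23.3]
```

```bash
python3 -m pendant '[[-1.55,4,-0.3,0.7,-3.6,-2.4,0],[-1.55,4,-0.3,0.7,-3.6,-2.4,0],[-1.55,4,-0.3,0.7,-3.6,-2.4,0],[-1.55,4,-0.3,0.7,-3.6,-2.4,0],[-1.55,4,-0.3,0.7,-3.6,-2.4,0],[-1.55,4,-0.3,0.7,-3.6,-2.4,0],[-1.55,4,-0.3,0.7,-3.6,-2.4,0],[-1.55,4,-0.3,0.7,-3.6,-2.4,0]]' && python3 -m pendant '[[0,0,0,0,0,0,0],[0,0,0,0,0,0,0]]'; python3 - <<'E'
from h import *
togo(.065,132)
ims=[]
for n in ("top","scene","wrist"):
    p=imaging.camera_params(n);im=imaging.snapshot(n)[:,:,::-1]; cv2.imwrite(f"pics/g_{n}.png",im)
    u,v=proj(p,[.51,.123,.12]).round().astype(int)
    u=int(np.clip(u-40,0,560));v=int(np.clip(v-40,0,400));print(n,u,v)
    ims.append(cv2.resize(im[v:v+80,u:u+80],(400,400) if n!="wrist" else (400,400),interpolation=cv2.INTER_CUBIC) if n!="wrist" else cv2.resize(im,(400,300)))
ims[2]=cv2.copyMakeBorder(ims[2],0,100,0,0,0)
cv2.imwrite("pics/g.png",cv2.resize(np.hstack(ims),(800,267)))
cv2.imwrite("pics/g2.png",np.hstack(ims[:2]))
E
```

```text
time: 5.3
tool_pos: [0.4653, 0.1247, 0.1726]
ee_rot: [2.743, 0.327, 2.242]
wrist_force: [0.3, -0.3, -1.8]
width: 0.0154
finger_force: 29.9
time: 5.5
tool_pos: [0.4653, 0.1255, 0.1726]
ee_rot: [2.747, 0.327, 2.252]
wrist_force: [0.0, -0.6, -1.7]
width: 0.0157
finger_force: 29.9
togo cm [ 0.42 -0.26  1.02] rot deg [-0.27 -0.96 -0.86] joints [ 0.21 -0.42  1.97 -0.1   1.09 -0.51] F [ 0.  -0.6 -1.7] M [-0.02  0.31  0.01]
local tcp mm [-8.7  2.6 58.2]
top 292 204
scene 256 195
wrist 298 233
```

View pics/g2.png

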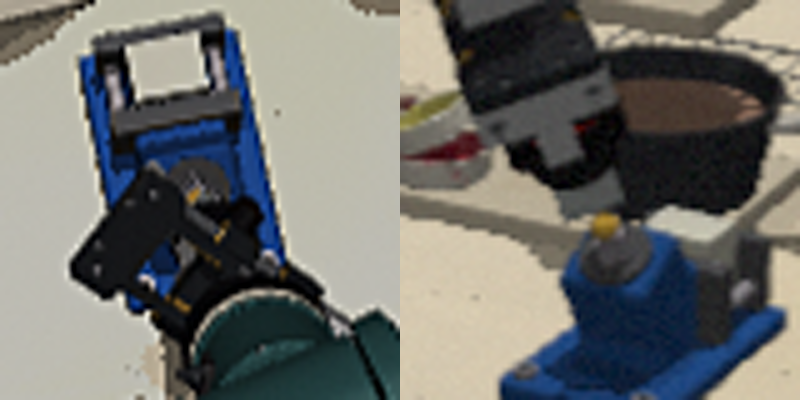

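View pics/g_wrist.png

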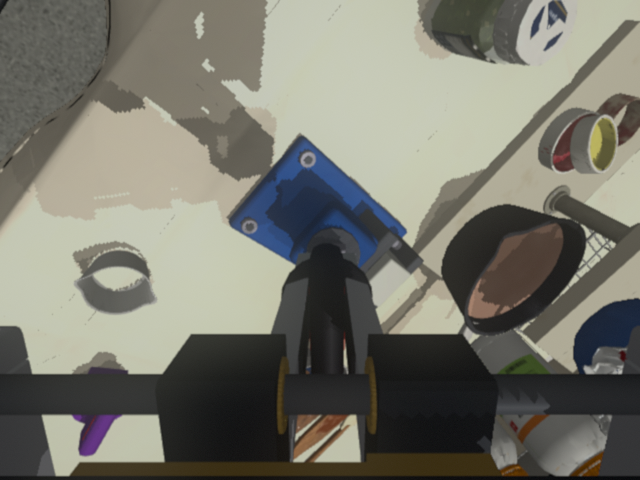

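```bash
python3 -m pendant '[[0.4,-0.25,1,-0.3,-1,-0.9,0],[0,0,0,0,0,0,0],[0,0,0,0,0,0,0]]'; python3 -c "
from h import *
togo(.065,132)"; python3 -m pendant '[[0,0,0,0,0,0,0]]';python3 -c "
from h import *
togo(.065,132)"
```

```text
time: 5.95
tool_pos: [0.4719, 0.1206, 0.1853]
ee_rot: [2.732, 0.343, 2.224]
wrist_force: [0.6, 0.3, -1.9]
width: 0.0157
finger_force: 29.9
togo cm [-0.24  0.23 -0.24] rot deg [-0.05  0.25  0.45] joints [ 0.21 -0.42  1.96 -0.12  1.09 -0.49] F [ 0.6  0.3 -1.9] M [-0.07  0.37  0.02]
local tcp mm [ 3.3 -2.3 65.9]
time: 6.05
tool_pos: [0.4714, 0.1209, 0.1846]
ee_rot: [2.733, 0.343, 2.225]
wrist_force: [-0.1, -0.2, -2.3]
width: 0.0159
finger_force: 29.9
togo cm [-0.19  0.2  -0.17] rot deg [-0.05  0.19  0.4 ] joints [ 0.21 -0.42  1.96 -0.12  1.09 -0.49] F [-0.1 -0.2 -2.3] M [-0.04  0.43 -0.  ]
local tcp mm [ 2.5 -2.  65.5]
```

```bash
python3 -m pendant '[[0,0,0,0,0,0,0],[0,0,0,0,0,0,0],[0,0,0,0,0,0,0],[0,0,0,0,0,0,0],[0,0,0,0,0,0,0]]' >/dev/null;python3 -c "
from h import *
togo(.065,132)"; python3 -m pendant '[[0,0,0,0,0,0,0],[0,0,0,0,0,0,0],[0,0,0,0,0,0,0],[0,0,0,0,0,0,0],[0,0,0,0,0,0,0]]' > /dev/null;python3 -c "
from h import *
togo(.065,132)"
```

```text
togo cm [-0.15  0.12 -0.16] rot deg [-0.04  0.2   0.31] joints [ 0.21 -0.42  1.96 -0.12  1.09 -0.49] F [-0.4 -0.  -1.7] M [-0.06  0.35  0.03]
local tcp mm [ 2.1 -1.2 65.6]
togo cm [-0.16  0.13 -0.16] rot deg [-0.04  0.2   0.32] joints [ 0.21 -0.42  1.96 -0.12  1.09 -0.49] F [ 0.1  0.6 -1.4] M [-0.05  0.46 -0.01]
local tcp mm [ 2.2 -1.3 65.6]
```

```bash
python3 -m pendant '[[-0.16,0.13,-0.14,0,0.2,0.3,0],[0.5,0,-0.87,0,0,0,0],[0.5,0,-0.87,0,0,0,0],[0.5,0,-0.87,0,0,0,0],[0,0,0,0,0,0,0],[0,0,0,0,0,0,0],[0,0,0,0,0,0,0],[0,0,0,0,0,0,0]]' >/dev/null;python3 - <<'E'
from h import *
togo(.03,132)
ims=[]
for n in ("top","scene"):
    p=imaging.camera_params(n);im=imaging.snapshot(n)[:,:,::-1]
    u,v=proj(p,[.51,.123,.12]).round().astype(int)-25
    c=cv2.resize(im[v:v+50,u:u+50],(400,400),interpolation=cv2.INTER_CUBIC)
    for X,col in ((ROOT,(0,0,255)),(ROOT+.026*A,(0,255,0)),(ROOT+.1*A,(255,0,255))):
        q=(proj(p,X)-[u,v]+.5)*8; cv2.circle(c,tuple(int(t) for t in q),3,col,-1)
    ims.append(c)
cv2.imwrite("pics/k.png",np.hstack(ims))
E
```

```text
togo cm [ 0.23 -0.   -0.51] rot deg [-0.05  0.06  0.01] joints [ 0.2  -0.37  1.98 -0.12  1.02 -0.49] F [-0.2  0.2 -1.5] M [-0.02  0.36  0.01]
local tcp mm [ 0.6  0.  35.5]
```

View pics/k.png

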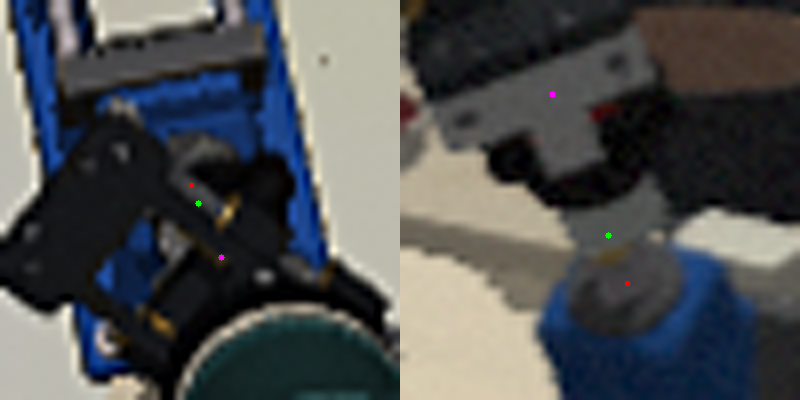

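The socket mouth is directly over the brass nose, at about (612,250) in the right-hand crop. I'll push in slowly and watch the force.

```bash
python3 -m pendant '[[0.15,0,-0.26,0,0,0,0],[0.15,0,-0.26,0,0,0,0],[0.15,0,-0.26,0,0,0,0],[0,0,0,0,0,0,0],[0,0,0,0,0,0,0]]' >/dev/null;python3 -c "
from h import *
togo(.02,132)";python3 -m pendant '[[0.15,0,-0.26,0,0,0,0],[0,0,0,0,0,0,0],[0.1,0,-0.17,0,0,0,0],[0,0,0,0,0,0,0],[0,0,0,0,0,0,0]]' >/dev/null;python3 -c "
from h import *
togo(.02,132)"
```

```text
togo cm [ 0.31  0.01 -0.5 ] rot deg [-0.04 -0.04  0.02] joints [ 0.2  -0.35  1.98 -0.12  1.   -0.49] F [ 1.   0.1 -1.4] M [-0.05  0.44  0.03]
local tcp mm [-0.2 -0.1 25.9]
togo cm [ 0.13 -0.11  0.  ] rot deg [-0.19 -0.14 -0.02] joints [ 0.2  -0.34  1.99 -0.12  0.99 -0.49] F [-0.8  6.  -3. ] M [1.02 0.95 0.59]
local tcp mm [-1.2  1.1 20.7]
```

```bash
python3 -m pendant '[[-0.05,0.15,-0.03,0,0,0,0],[0,0,0,0,0,0,0],[0,0,0,0,0,0,0]]' >/dev/null;python3 -c "
from h import *
togo(.02,132)";python3 -m pendant '[[0.1,0,-0.17,0,0,0,0],[0,0,0,0,0,0,0],[0,0,0,0,0,0,0]]' >/dev/null;python3 -c "
from h import *
togo(.02,132)"
```

```text
togo cm [ 0.14 -0.15 -0.  ] rot deg [-0.04 -0.08  0.02] joints [ 0.2  -0.34  1.99 -0.12  0.99 -0.49] F [-1.9  3.1 -3.7] M [0.51 0.95 0.3 ]
local tcp mm [-1.2  1.5 20.8]
togo cm [ 0.03 -0.17  0.14] rot deg [-0.08 -0.06  0.02] joints [ 0.2  -0.34  1.99 -0.12  0.98 -0.49] F [-2.9  4.4 -2.8] M [0.8  1.15 0.52]
local tcp mm [-1.   1.7 19. ]
```

```bash
python3 -m pendant '[[-0.09,0.12,-0.05,0,0,0,0],[0,0,0,0,0,0,0],[0,0,0,0,0,0,0]]' >/dev/null;python3 -c "
from h import *
togo(.02,132)";python3 -m pendant '[[0.1,0,-0.17,0,0,0,0],[0,0,0,0,0,0,0],[0,0,0,0,0,0,0]]' >/dev/null;python3 -c "
from h import *
togo(.02,132)"
```

```text
togo cm [ 0.06 -0.22  0.12] rot deg [0.02 0.05 0.03] joints [ 0.21 -0.34  1.99 -0.12  0.98 -0.48] F [-0.4  1.3 -3.2] M [0.15 0.72 0.14]
local tcp mm [-1.1  2.2 19.2]
togo cm [-0.04 -0.28  0.27] rot deg [-0.07  0.05  0.02] joints [ 0.21 -0.34  1.99 -0.12  0.98 -0.48] F [-3.   1.7  0. ] M [0.4  0.79 0.24]
local tcp mm [-1.   2.8 17.5]
```

```bash
python3 -m pendant '[[-0.04,0.06,-0.02,0,0,0,0],[0.1,0,-0.17,0,0,0,0],[0,0,0,0,0,0,0],[0,0,0,0,0,0,0]]' >/dev/null;python3 -c "
from h import *
togo(.02,132)";python3 -m pendant '[[0.1,0,-0.17,0,0,0,0],[0,0,0,0,0,0,0],[0,0,0,0,0,0,0]]' >/dev/null;python3 -c "
from h import *
togo(.02,132)"
```

```text
togo cm [-0.09 -0.3   0.53] rot deg [-0.01  0.02  0.02] joints [ 0.21 -0.33  1.99 -0.13  0.97 -0.48] F [-0.4  0.9 -1.3] M [0.08 0.59 0.01]
local tcp mm [-1.9  3.  15. ]
togo cm [-0.18 -0.31  0.69] rot deg [-0.02  0.01  0.02] joints [ 0.21 -0.33  1.99 -0.13  0.97 -0.48] F [-1.2 -0.1 -1.7] M [0.02 0.54 0.05]
local tcp mm [-1.9  3.1 13.1]
```

No resistance at 13 mm, so the square has slipped in. I'll carry on down to the shoulder.

```bash
python3 -m pendant '[[0.1,0,-0.17,0,0,0,0],[0.1,0,-0.17,0,0,0,0],[0,0,0,0,0,0,0],[0,0,0,0,0,0,0]]' >/dev/null;python3 -c "
from h import *
togo(0,132)";python3 -m pendant '[[0.1,0,-0.17,0,0,0,0],[0.1,0,-0.17,0,0,0,0],[0,0,0,0,0,0,0],[0,0,0,0,0,0,0]]' >/dev/null;python3 -c "
from h import *
togo(0,132)"
```

```text
togo cm [ 0.62 -0.32 -0.7 ] rot deg [-0.03  0.    0.02] joints [ 0.21 -0.32  1.99 -0.13  0.96 -0.48] F [-0.2  0.2 -2.4] M [-0.04  0.49 -0.03]
local tcp mm [-1.9  3.2  9.2]
togo cm [ 0.43 -0.32 -0.36] rot deg [-0.04 -0.    0.02] joints [ 0.2  -0.31  2.   -0.13  0.95 -0.48] F [-0.7 -0.6 -3.2] M [-0.1   0.53 -0.06]
local tcp mm [-1.9  3.2  5.3]
```

```bash
python3 -m pendant '[[0.1,0,-0.17,0,0,0,0],[0.05,0,-0.09,0,0,0,0],[0,0,0,0,0,0,0],[0,0,0,0,0,0,0]]' >/dev/null;python3 -c "
from h import *
togo(0,132)";python3 -m pendant '[[0.1,0,-0.17,0,0,0,0],[0,0,0,0,0,0,0],[0,0,0,0,0,0,0]]' >/dev/null;python3 -c "
from h import *
togo(0,132)"
```

```text
togo cm [ 0.28 -0.32 -0.1 ] rot deg [-0.04 -0.    0.02] joints [ 0.2  -0.31  2.   -0.13  0.94 -0.48] F [ 0.4 -0.5 -2.9] M [-0.08  0.52 -0.03]
local tcp mm [-1.9  3.2  2.3]
togo cm [ 0.18 -0.32  0.07] rot deg [-0.04 -0.01  0.02] joints [ 0.2  -0.3   2.   -0.13  0.94 -0.48] F [-0.4 -1.1 -1.8] M [-0.17  0.57 -0.08]
local tcp mm [-1.9  3.2  0.3]
```

```bash
python3 -m pendant '[[0.05,0,-0.09,0,0,0,0],[0,0,0,0,0,0,0],[0,0,0,0,0,0,0]]' >/dev/null;python3 -c "
from h import *
togo(0,132)";python3 -m pendant '[[0.05,0,-0.09,0,0,0,0],[0,0,0,0,0,0,0],[0,0,0,0,0,0,0]]' >/dev/null;python3 -c "
from h import *
togo(0,132)";python3 -m pendant '[[0.05,0,-0.09,0,0,0,0],[0,0,0,0,0,0,0],[0,0,0,0,0,0,0]]' >/dev/null;python3 -c "
from h import *
togo(0,132)"
```

```text
togo cm [ 0.17 -0.32  0.07] rot deg [-0.04 -0.03  0.03] joints [ 0.2  -0.3   2.   -0.13  0.94 -0.48] F [-8.  -0.8  3.4] M [-0.31  1.15 -0.19]
local tcp mm [-1.9  3.2  0.2]
togo cm [ 0.17 -0.33  0.07] rot deg [-0.03 -0.05  0.03] joints [ 0.2  -0.3   2.   -0.13  0.94 -0.48] F [-13.9  -1.8  10.3] M [-0.4   1.76 -0.23]
local tcp mm [-1.8  3.3  0.2]
togo cm [ 0.16 -0.33  0.07] rot deg [-0.03 -0.08  0.03] joints [ 0.2  -0.3   2.   -0.13  0.94 -0.48] F [-21.6  -2.3  17.2] M [-0.55  2.29 -0.36]
local tcp mm [-1.8  3.3  0.2]
```

The handle stops firmly at s ≈ 0, so it is home on the shoulder. I'll relax the push, release and retreat along the shaft.

```bash
python3 -m pendant '[[-0.12,0,0.22,0,0,0,0],[0,0,0,0,0,0,0],[0,0,0,0,0,0,0.5],[0,0,0,0,0,0,0.5],[0,0,0,0,0,0,0.5],[0,0,0,0,0,0,0.5],[0,0,0,0,0,0,0.5]]' && python3 -m pendant '[[-0.5,0,0.87,0,0,0,0.5],[-1,0,1.73,0,0,0,0.5],[-1.5,0,2.6,0,0,0,0.5],[-2,0,3.46,0,0,0,0.5],[-2,0,3.46,0,0,0,0.5],[0,0,0,0,0,0,0.5],[0,0,0,0,0,0,0.5],[0,0,0,0,0,0,0.5]]'
python3 - <<'E'
from h import *
ims=[]
for n in ("wrist","scene"):
    p=imaging.camera_params(n);im=imaging.snapshot(n)[:,:,::-1].copy()
    k=75 if n=="wrist" else 35
    u,v=np.clip(proj(p,ROOT+.03*A).round().astype(int)-k,0,[640-2*k,480-2*k])
    c=cv2.resize(im[v:v+2*k,u:u+2*k],(400,400),interpolation=cv2.INTER_CUBIC)
    for s in (0,.062):
        q=(proj(p,ROOT+s*A)-[u,v])*200/k; cv2.circle(c,tuple(int(t) for t in q),3,(0,255,0),-1)
    ims.append(c)
cv2.imwrite("pics/e.png",np.hstack(ims))
E
```

```text
time: 13.95
tool_pos: [0.5007, 0.1262, 0.1256]
ee_rot: [2.735, 0.341, 2.232]
wrist_force: [-0.5, 0.1, 0.2]
width: 0.0465
finger_force: 0.0
time: 14.75
tool_pos: [0.43, 0.126, 0.2453]
ee_rot: [2.738, 0.34, 2.233]
wrist_force: [0.9, 0.4, -0.5]
width: 0.0471
finger_force: 0.0
```

View pics/e.png

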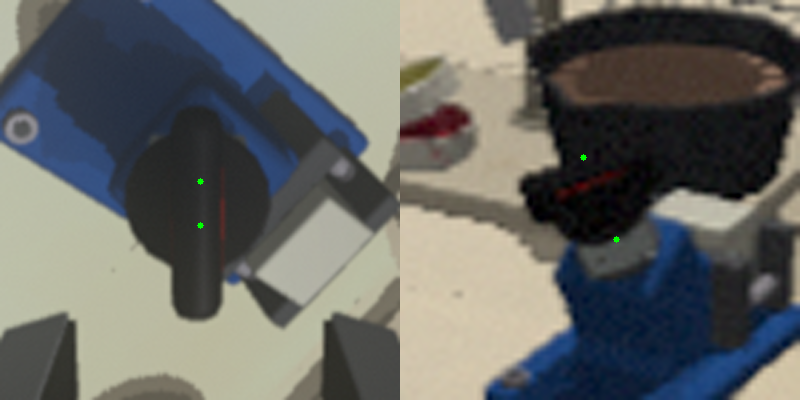

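```bash
python3 - <<'E'
from h import *
x=Rtgt(132)[:,0];p=imaging.camera_params("wrist");q=imaging.camera_params("scene")
for s in (0,.005,.01):
    e=[proj(p,ROOT+(s+.062)*A+k*.033*x) for k in(1,-1)]
    d=[ROOT+(s+.031)*A+k*.0245*np.array(Rtgt(132)[:,0]) for k in(1,-1)]
    t=[proj(q,ROOT+(s+.05)*A+k*.033*x) for k in(1,-1)]
    r=proj(p,ROOT+.03*A).round().astype(int)-75; r2=proj(q,ROOT+.03*A).round().astype(int)-35
    print(s,np.linalg.norm(e[0]-e[1]),[((a-r)*200/75).round() for a in e],[((a-r2)*200/35).round() for a in t])
E
```

```text
0 79.22170861854283 [array([199., 116.]), array([199., 327.])] [array([125., 198.]), array([256., 149.])]
0.005 80.41684753774486 [array([199., 119.]), array([199., 333.])] [array([122., 192.]), array([254., 142.])]
0.01 81.64840944487227 [array([199., 122.]), array([199., 339.])] [array([119., 185.]), array([251., 135.])]
```

```bash
python3 -c "
from bench import robot
print(robot.close_job())"
```

```text
the job is handed in; nothing more can be done
None
```

The T-handle is on the small vice's drive shaft: it slid in freely, came to a firm stop within about 0.2 mm of the shoulder by tool position, and was released; I handed the job in, but no verdict came back.

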